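# Piece a broken fossil slab together in its gluing press

## Task

The fossil slab in the gluing press still lacks its last two pieces, the one with the coiled ammonite and the one with the straight cone shell, for a dry fit before gluing. Turn each piece until its broken edges match, lay both flat in the gap (ammonite piece at the back, cone piece in front of it), then push the sliding jaw fully shut so that all the joints close and the slab lies flush. Do not knock over the acid bottle.

Things in the scene. Friction and masses are not known exactly. Their poses are not given: they have to be found in the camera images.
- press: Gluing press, fixed: waxed plywood board 240 x 222 x 12 mm with aluminium fences, tops 32 mm above the worktop, at left, right and back. Origin on the worktop under the slab's middle; x away from the robot to the back fence, y left. Board from x -146 to +94 mm. Dark slab 16 mm thick, face at 28 mm, glued down at the back and both sides, with a gap in the middle open to the front.
- ammonite_home (a point): Place for ammonite_mid in the gap: (7.7, -3.5, 27.5) mm in the frame of press, same axes. The gap narrows from 138 mm (front, x = -70) to 100 mm (x = -16) to 46 mm (x = 47), where a blunt tooth of the glued slab points forward. A piece set down level 10 to 15 mm short of home (-x) has 3 to 5 mm of side play; the jaw then pushes it home.
- cone_home (a point): Place for cone_mid in the gap: (-44.4, 0.7, 27.5) mm in the frame of press, same axes. If the ammonite piece stands n mm short of its home, set this one down level about n + 10 mm short of its own (toward -x, the jaw): there it clears both that piece and the open jaw, has 3 to 5 mm of side play, and both slide home together when the jaw is shut.
- ammonite_mid (a point): Middle of the slab piece with the coiled ammonite, 15.5 mm above its underside; z up. 80 x 103 x 16 mm, 240 g, broken edges. The ammonite, round, 42 mm across, 15 mm proud of the face, is centred here: grip it at any angle. The piece fits with its axes parallel to the press's: narrow end with V notch to +x, wide zigzag end to -x. It reaches from -38 to +42 in x, -47 to +53 mm in y.
- cone_mid (a point): Middle of the slab piece with the straight cone shell, 15.5 mm above its underside; z up. 66 x 138 x 16 mm, 300 g. The shell lies along its y over this point, thick end to +y; here 24 mm wide, 12 mm proud of the face: grip it across x. The piece fits with its axes parallel to the press's: long straight edge (25 mm away) to -x and the jaw, zigzag edge (up to 40 mm) to +x. y from -70 to +68.
- press_jaw (a joint): Opening of the sliding jaw, m; 0 is shut (hard stop); starts 30 to 40 mm open. Push along the press's +x to shut; stiff (3 N, about 5 N with both pieces before it), stays where left. Bar across the press, nylon face to +x at x = -69 mm less the opening (press frame), 19 mm thick, top 33 mm above the worktop. Shut, it leaves 2 to 3 mm play over both pieces.
- jaw_handle (a point): Middle of the red upright handle on the jaw, 48.5 mm above the worktop: a block 14 mm (press x) by 42 mm (press y) by 32 mm high, from 33 to 65 mm above the worktop. It moves with the jaw, axes as the press's. Push it from the robot's side or pinch it.
- acid_dropper: Small white dropper bottle with a red cap, 32 mm across, 98 mm high, standing loose behind the press; origin at the middle of its underside, z up.

How it is judged:
At the end, for the whole second after the job is handed in: Both pieces lie at rest, each within 5 mm of its home point and within 0.07 rad of its fitted direction, flat (tilt under 0.04 rad) and flush with the slab (mid height within 2.5 mm of home), and the jaw is shut to within 3 mm (horizontal distance between ammonite_mid and ammonite_home below 0.005 m and horizontal distance between cone_mid and cone_home below 0.005 m and angle between the x axis of each of ammonite_mid, cone_mid and the x axis of press, either way round below 0.07 rad and height (world z) of ammonite_mid between 0.025 and 0.03 m and height (world z) of cone_mid between 0.025 and 0.03 m and angle between each of ammonite_mid, cone_mid's own z axis and vertical below 0.04 rad and value of joint press_jaw below 0.003 m and linear speed of each of ammonite_piece, cone_piece below 0.02 m/s); the robot touches nothing.
It fails at once if the acid bottle is knocked over (angle between acid_dropper's own z axis and vertical above 0.6 rad).
It also fails if it takes over 58 s, if anything falls off the work surface, if the arm or the gripper's body presses on something with over 40 N, if the wrist force passes 120 N, or if a joint passes its speed limit or range.

## Robot

A 6-joint arm with a two-finger parallel gripper is mounted at the origin on a cart in front of the work surface, level with it; the furniture and walls round the work are solid. World frame = base frame: x ahead of the robot, y to its left, z up, the work surface at z = 0. Lengths are in m, angles in rad, forces in N, time in s.
With the tool pointing down it reaches from about 0.325 to 0.775 m from the base axis. Payload 5.5 kg.
Tool frame: the origin (TCP) lies at the very end of the fingers, on their centre line; the grasp point (between the pads) lies 19 mm behind it; z points along the fingers, y is the line along which they close (so a half turn about z gives the same grasp; the last joint's range is limited). The gripper opens to 85 mm and grips with 20 to 120 N. Pads are 22 mm wide; open, the fingers measure 114 mm over their backs; the gripper's body (76 mm by 85 mm) begins 54 mm behind the grasp point. The pads swing forward as they close: fully open they stand 13 mm farther back than shut.
Start: joints at [-1.312, 0.091, 1.231, -0, 1.82, -0.057], TCP at [0.186, -0.57, 0.231] pointing down, gripper open.
Joint ranges: [-2.87, 2.87], [-0.86, 2.18], [0.17, 2.46], [-1.51, 4.65], [0.06, 2.69], [-2.65, 2.65]. Speed limits (rad/s): [2.57, 2.57, 3.01, 3.14, 3.14, 3.14].

## Interface

Orientations are given as a rotation vector (axis times angle).
In Python, from station import bot gives the robot as it stands. The module is installed in compiled form; this text tells all that it offers.
- The arm moves only by the tool move_arm, never from a script. Its argument "rows" is a list of rows, each a list of 7 numbers: the turn, a rotation vector about the tool's x, y, z as a fraction of full scale, then the shift along the tool's x, y, z as a fraction of full scale, then the gripper command: -1 is shut, 1 is fully open, values between are in proportion. In form: [[wx, wy, wz, tx, ty, tz, grip], ...]. A call has 1 to 12 rows; each row shifts and turns the commanded pose from where the row before left it, along the tool's axes as they then stand; what a row does not reach is not made up. Full scale, the value 1, is 0.05 m for a shift and 10 degrees for a turn. A row lasts 1/8 s, in which the tool goes at most 62.5 mm and 10.7 degrees, less where a joint would pass 70% of its speed; a pose out of reach is approached as far as the arm can. A call with a number of a shift or a turn outside -1 to 1 is refused whole. A call with a gripper value outside its range is refused whole. The fingers move at their own pace and stop on an object; "newtons" is the grip in N (left out, the last holds). Time passes only in rows, so rows that do not move let the fingers close. It gives the time, the measured TCP pose, the force, the opening and the grip force at its end, in the units of the state.
- bot.read_state(): the state, without advancing time (a new reading comes with each control period).
- bot.capture(name): name is "side" or "top"; returns (picture, depth): 384x512x3 uint8, red, green, blue; 384x512 float32, m along the optical axis (not along the pixel's ray), 0 where there is no reading.
- bot.camera_info(name): a dict with "fov_y" (degrees; the focal length in pixels is half the picture's height over the tangent of half this angle, whatever the lens; pixels are square), "cx", "cy" (the principal point, pixels), "distortion" ([k1, k2, p1, p2, k3] as OpenCV has them; the pictures are not rectified), "R" (3x3) and "t" (3): a world point X has camera coordinates R X + t. Camera axes: x right, y down, z forward; pixel columns grow to the right and rows downward; lengths in m; the calibration is good to about 2 mm. A picture is of the moment at which its call begins. camera_info takes no time and is no camera call.
- bot.hand_in(): hands the job in; it is judged then, once.
Trained networks look in the newest picture that a camera, given by its name, has taken for a name from the list of things; names that differ only in an ending like _2 or _b are one class to them, and where a whole thing is asked for, a point or a joint stands for the part that bears it (a point fixed in the world has none). Each returns a list of dicts, best first, with "conf" (0 to 1); they miss things now and then, are a little off and sometimes report something else, mostly with a low value. They report only what shows in the picture. A call takes as long as a camera call.
- bot.spot_in(query, camera): "extent" ([left, top, right, bottom] in pixels, round what is visible of it).
- bot.cut_out(query, camera): "pixels" (384x512 bool, what is visible of it) and "extent" ([left, top, right, bottom] in pixels, round what is visible of it).
The state is a dict: "t": time; "joint_positions": joint angles; "joint_vel": joint speeds; "tau": joint torques, N m; "tcp_pos": TCP position; "eef_rot": TCP orientation; "ft_force": force on the tool from outside, world axes, zero at the start; "moment": the same for the moment, N m; "grip_width": finger opening in m; "finger_force": force on a finger pad.
Only numpy, scipy, OpenCV 4.12 (cv2) and the standard library are available. Lean on these libraries where they do the work, as an engineer would, in place of code of your own. Each camera call takes 0.05 s, during which the arm holds its last target. There are 200 camera calls.

## Working session

There is one attempt and no reset: what is moved stays moved. The work goes in short steps, Python scripts to look and compute and a tool call to move; the robot and the scene stay as the last step left them, time stands still between calls to the robot, and variables do not carry over. Pictures are saved under pics/ and viewed, at most 10 in all, crops included, and the job is handed in when it is done.

Besides the shell and the picture viewer there is one more tool, called after "Emit:" by a JSON object that holds its "api" and its "payload". move_arm: Moves the arm, as the interface text tells. Shift numbers are shares of 0.05 m and turn numbers shares of 10 degrees, none past 1 either way. Its arguments: {"type":"object","properties":{"rows":{"type":"array","items":{"type":"array","items":{"type":"number","minimum":-1,"maximum":1}}},"newtons":{"type":"number"}},"required":["rows"]}

```bash
mkdir -p pics; cat > h.py <<'E'
import numpy as np, cv2
from station import bot
from scipy.spatial.transform import Rotation as R
def K(n):
    c=bot.camera_info(n); f=192/np.tan(np.radians(c["fov_y"])/2)
    return np.array([[f,0,c["cx"]],[0,f,c["cy"]],[0,0,1.]]),np.array(c["distortion"],float),np.array(c["R"]),np.array(c["t"])
def und(n,uv):
    k,d,_,_=K(n); return cv2.undistortPoints(np.array(uv,float).reshape(-1,1,2),k,d).reshape(-1,2)
def plane(n,uv,z):  # pixel -> world at height z
    _,_,r,t=K(n); p=und(n,uv); d=np.c_[p,np.ones(len(p))]@r; c=-r.T@t
    return c+d*((z-c[2])/d[:,2])[:,None]
def cloud(n,D,mask=None):
    _,_,r,t=K(n); m=(D>0) if mask is None else (D>0)&mask
    v,u=np.nonzero(m); p=und(n,np.c_[u,v]); z=D[v,u]
    return (np.c_[p*z[:,None],z]-t)@r
def proj(n,X):
    k,d,r,t=K(n); return cv2.projectPoints(np.array(X,float).reshape(-1,1,3),cv2.Rodrigues(r)[0],t,k,d)[0].reshape(-1,2)
def save(n,im): cv2.imwrite("pics/"+n+".png",cv2.cvtColor(im,cv2.COLOR_RGB2BGR))
E
python3 - <<'E'
from h import *
for n in("top","side"):
    im,D=bot.capture(n); save(n+"0",im); np.save(n+"0.npy",D)
    print(n,bot.camera_info(n)["t"],(-K(n)[2].T@K(n)[3]).round(3))
    for q in("press","ammonite_mid","cone_mid","jaw_handle","acid_dropper","press_jaw"):
        for r in bot.cut_out(q,n)[:2]:
            P=cloud(n,D,r["pixels"]); print(n,q,round(r["conf"],2),np.round(r["extent"]),np.median(P,0).round(3) if len(P) else None, P.max(0).round(3) if len(P) else "")
s=bot.read_state();print(s["t"],s["tcp_pos"],s["eef_rot"],s["grip_width"])
E
```

```text
top [0.03019209 0.62225142 0.97672036] [0.409 0.054 1.082]
top press 0.64 [218. 172. 301. 260.] [0.569 0.05  0.026] [0.699 0.168 0.068]
top ammonite_mid 0.77 [143. 227. 174. 258.] [0.479 0.313 0.017] [0.524 0.354 0.033]
top ammonite_mid 0.34 [218. 171. 301. 258.] [0.568 0.05  0.026] [0.695 0.168 0.068]
top cone_mid 0.63 [340. 230. 383. 272.] [ 0.489 -0.223  0.017] [ 0.542 -0.159  0.033]
top cone_mid 0.51 [218. 165. 299. 255.] [0.568 0.05  0.026] [0.696 0.167 0.068]
top jaw_handle 0.68 [221. 242. 299. 250.] [0.483 0.047 0.032] [0.495 0.14  0.068]
top acid_dropper 0.47 [215. 130. 230. 152.] [0.754 0.16  0.052] [0.801 0.183 0.099]
top press_jaw 0.59 [223. 245. 298. 250.] [0.483 0.052 0.033] [0.495 0.14  0.068]
side [0.54167255 0.1868511  0.73610438] [0.203 0.677 0.609]
side press 0.88 [206. 162. 320. 246.] [0.561 0.066 0.024] [0.716 0.166 0.066]
side ammonite_mid 0.6 [205. 161. 327. 246.] [0.56  0.065 0.025] [0.691 0.166 0.066]
side ammonite_mid 0.59 [221. 271. 264. 303.] [0.471 0.321 0.015] [0.521 0.359 0.031]
side cone_mid 0.63 [315. 153. 359. 168.] [ 0.483 -0.214  0.016] [ 0.537 -0.16   0.029]
side jaw_handle 0.62 [276. 186. 314. 228.] [0.48  0.061 0.032] [0.52  0.14  0.066]
side acid_dropper 0.76 [180. 172. 189. 207.] [0.749 0.163 0.04 ] [0.764 0.175 0.096]
side press_jaw 0.72 [276. 183. 313. 230.] [0.48  0.064 0.032] [0.505 0.143 0.066]
0.7 [ 0.18636425 -0.57032611  0.23128244] [-3.10249218e+00 -4.94076391e-01 -4.65385173e-05] 0.08558023890982054
```

```bash
cat >> h.py <<'E'
def ortho(n,im,x0,x1,y0,y1,z,s):  # s px per m; up=+x, left=+y
    H=int((x1-x0)*s);W=int((y1-y0)*s)
    yy,xx=np.mgrid[0:H,0:W]
    X=np.c_[(x1-yy.ravel()/s),(y1-xx.ravel()/s),np.full(H*W,z)]
    m=proj(n,X).astype(np.float32).reshape(H,W,2)
    return cv2.remap(im,m[...,0],m[...,1],cv2.INTER_CUBIC)
E
python3 - <<'E'
from h import *
im=cv2.cvtColor(cv2.imread("pics/top0.png"),cv2.COLOR_BGR2RGB)
im2=cv2.cvtColor(cv2.imread("pics/side0.png"),cv2.COLOR_BGR2RGB)
a=[ortho(i,p,*b) for i,p in(("top",im),("side",im2)) for b in((.39,.57,.22,.4,.016,1480),(.42,.72,-.1,.2,.028,888),(.39,.57,-.31,-.13,.016,1480))]
a=[cv2.resize(x,(266,266)) for x in a]
save("o0",np.vstack([np.hstack(a[:3]),np.hstack(a[3:])]))
E
```

```text
(no output)
```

View pics/o0.png

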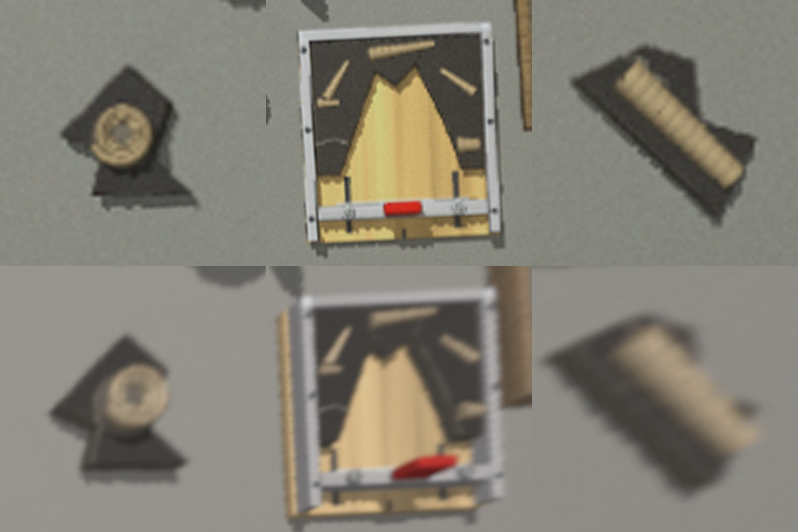

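View pics/top0.png

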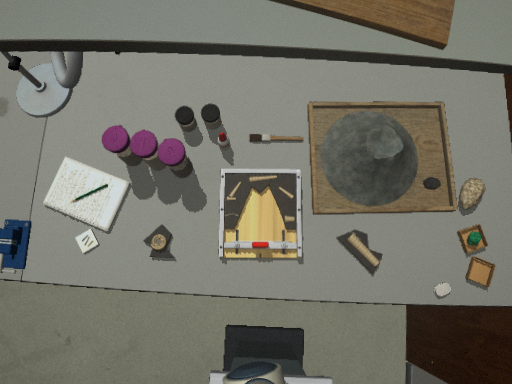

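```bash
python3 - <<'E'
from h import *
im=cv2.cvtColor(cv2.imread("pics/top0.png"),cv2.COLOR_BGR2RGB);D=np.load("top0.npy")
im=im  # press fence fit
P=cloud("top",D); q=P[(abs(P[:,0]-.57)<.17)&(abs(P[:,1]-.05)<.14)&(P[:,2]>.029)&(P[:,2]<.036)]
yaw0=None
(c,wh,an)=cv2.minAreaRect((q[:,:2]*1000).astype(np.float32)); print("fence rect",c,wh,an,len(q))
for nm,b in(("amm",(.39,.57,.22,.4,.016,1000)),("cone",(.39,.57,-.31,-.13,.016,1000)),("press",(.42,.72,-.1,.2,.028,1000))):
    o=ortho("top",im,*b); x1,y1=b[1],b[3]
    if nm!="press":
        hsv=cv2.cvtColor(o,cv2.COLOR_RGB2HSV); v=o.max(2); 
        m=((v<72)|(hsv[...,1]>60)).astype(np.uint8); print(np.percentile(v,[5,10,20,40,60]))
    else:
        hsv=cv2.cvtColor(o,cv2.COLOR_RGB2HSV); m=((hsv[...,1]>70)&(o.max(2)>110)).astype(np.uint8)
    m=cv2.morphologyEx(m,cv2.MORPH_CLOSE,np.ones((5,5)));
    n,l,s,ce=cv2.connectedComponentsWithStats(m); k=1+np.argmax(s[1:,4]); m=(l==k).astype(np.uint8)
    ct=max(cv2.findContours(m,0,2)[0],key=len); ap=cv2.approxPolyDP(ct,4,True)[:,0]
    W=np.c_[x1*1000-ap[:,1],y1*1000-ap[:,0]]; print(nm,s[k,4],W.tolist()); np.save(nm+"_m.npy",m)
    if nm!="press": print(cv2.minAreaRect(ct))
# ammonite centre: high points
for nm,(cx,cy) in(("amm",(.479,.313)),("cone",(.489,-.223)),("handle",(.483,.05))):
    z0=.045 if nm=="handle" else .0215
    r=P[(np.hypot(P[:,0]-cx,P[:,1]-cy)<.07)&(P[:,2]>z0)]; print(nm,len(r),r.mean(0),(r.max(0)+r.min(0))/2,np.ptp(r,0))
    cc,w,a=cv2.minAreaRect((r[:,:2]*1000).astype(np.float32));print(cc,w,a)
E
```

```text
fence rect (595.59912109375, 32.44025421142578) (277.8956298828125, 255.25706481933594) 2.288038730621338 2148
[ 62.  82. 136. 138. 139.]
amm 4039 [[523.0, 315.0], [479.0, 357.0], [462.0, 332.0], [439.0, 337.0], [439.0, 273.0], [461.0, 293.0], [498.0, 284.0]]
((81.79312133789062, 93.59095764160156), (90.35487365722656, 75.26184844970703), 79.26110076904297)
[ 59.  65. 130. 133. 135.]
cone 6238 [[515.0, -159.0], [423.0, -256.0], [476.0, -279.0], [489.0, -242.0], [528.0, -237.0], [537.0, -204.0], [528.0, -201.0], [530.0, -188.0]]
((98.33930206298828, 79.42948913574219), (133.68426513671875, 65.87305450439453), 44.012237548828125)
press 20826 [[642.0, 33.0], [622.0, 52.0], [633.0, 78.0], [523.0, 115.0], [519.0, 141.0], [489.0, 140.0], [495.0, 112.0], [521.0, 113.0], [522.0, 108.0], [496.0, 105.0], [496.0, 67.0], [474.0, 66.0], [472.0, 102.0], [459.0, 104.0], [461.0, 111.0], [472.0, 113.0], [471.0, 140.0], [448.0, 138.0], [451.0, 56.0], [463.0, 47.0], [453.0, 41.0], [457.0, -51.0], [478.0, -45.0], [474.0, -23.0], [464.0, -19.0], [466.0, -11.0], [477.0, -8.0], [476.0, 30.0], [498.0, 26.0]
[... 151 characters left out ...]
, -40.0], [566.0, -17.0], [553.0, -16.0], [553.0, -10.0]]
amm 180 [0.47748993 0.31457247 0.02746722] [0.47815569 0.31484914 0.02733553] [0.04008069 0.03725638 0.01102916]
(478.1031188964844, 314.8312072753906) (39.724853515625, 36.95644760131836) 2.2309679985046387
cone 281 [ 0.48689527 -0.22650221  0.0262357 ] [ 0.48583772 -0.22722115  0.02701207] [0.08478294 0.08133109 0.01099741]
(485.3188171386719, -229.30862426757812) (102.66033935546875, 23.156658172607422) 46.669654846191406
handle 100 [0.48256311 0.04755048 0.06257259] [0.48264103 0.06692606 0.0568487 ] [0.01439354 0.08220976 0.0220976 ]
(481.6229248046875, 66.94340515136719) (12.995209693908691, 82.04850769042969) 2.9549174308776855
```

```bash
python3 - <<'E'
from h import *
im=cv2.cvtColor(cv2.imread("pics/top0.png"),cv2.COLOR_BGR2RGB)
b=(.42,.72,-.1,.2,.032,1000); o=ortho("top",im,*b)
hsv=cv2.cvtColor(o,cv2.COLOR_RGB2HSV); m=((hsv[...,1]<35)&(o.max(2)>165)).astype(np.uint8)
def rob(t,v):
    k=np.ones(len(t),bool)
    for _ in range(6):
        p=np.polyfit(t[k],v[k],1); k=abs(np.polyval(p,t)-v)<np.maximum(1.2,np.median(abs(np.polyval(p,t)-v))*1.5)
    return p,k.sum()
rows=np.arange(60,220); L=[];Rr=[]
for r in rows:
    c=np.nonzero(m[r])[0]; L.append(200-c.min()); Rr.append(200-c.max())
X=720-rows; pl,nl=rob(X,np.array(L)); pr,nr=rob(X,np.array(Rr))
cols=np.arange(60,230); B=np.array([720-np.nonzero(m[:,c])[0].min() for c in cols]); pb,nb=rob(200-cols,B)
print("left y(x)",pl,nl,"right",pr,nr,"back x(y)",pb,nb)
yaw=np.mean([np.arctan(pl[0]),np.arctan(pr[0]),np.arctan(-pb[0])]); print("yaws",np.degrees([np.arctan(pl[0]),np.arctan(pr[0]),np.arctan(-pb[0])]))
# centre line & back
A=np.array([[-(pl[0]+pr[0])/2,1],[1,-pb[0]]]); pt=np.linalg.solve(A,[(pl[1]+pr[1])/2,pb[1]]); print("back mid",pt,"width",(np.polyval(pl,580)-np.polyval(pr,580))*np.cos(yaw))
org=pt-94*np.array([np.cos(yaw),np.sin(yaw)]); print("press origin",org,np.degrees(yaw))
# predicted gap polygon corners for check
g=np.load("press_m.npy"); 
def warp(p): c,s=np.cos(yaw),np.sin(yaw); return org+np.c_[c*p[:,0]-s*p[:,1],s*p[:,0]+c*p[:,1]]
# gap in press frame 1px=1mm, x -40..70 ,y -80..80
gx,gy=np.meshgrid(np.arange(-35,70.),np.arange(-75,75.),indexing="ij")
w=warp(np.c_[gx.ravel(),gy.ravel()]); G=cv2.remap(g.astype(np.float32),(200-w[:,1]).astype(np.float32).reshape(gx.shape),(720-w[:,0]).astype(np.float32).reshape(gx.shape),1)
for x in(-30,-16,0,20,40,47,50): 
    r=np.nonzero(G[int(x+35)]>.5)[0]; print("gap at",x,(r.min()-75,r.max()-75) if len(r) else None)
am=np.load("amm_m.npy").astype(np.float32); ac=np.array([478.1,314.8]); home=np.array([7.7,-3.5])
best=[]
for y in range(95,140,1):
  a=np.radians(y)
  for dx in range(-5,6):
   for dy in range(-5,6):
    px=gx-home[0]-dx; py=gy-home[1]-dy
    wx=ac[0]+np.cos(a)*px-np.sin(a)*py; wy=ac[1]+np.sin(a)*px+np.cos(a)*py
    Q=cv2.remap(am,(400-wy).astype(np.float32),(570-wx).astype(np.float32),1)
    sel=gx>-18
    best.append((abs(Q-G)[sel].sum(),y,dx,dy))
best.sort(); print(best[:6])
E
```

```text
left y(x) [4.48879545e-02 1.32273647e+02] 133 right [ 3.51185158e-02 -7.55720924e+01] 134 back x(y) [-4.67268258e-02  6.92120540e+02] 168
yaws [2.57016504 2.01131615 2.67530396]
back mid [689.50695479  55.93328592] width 213.32176162944629
press origin [595.5907143   51.96594784] 2.418928382410027
gap at -30 (np.int64(-56), np.int64(51))
gap at -16 (np.int64(-50), np.int64(46))
gap at 0 (np.int64(-43), np.int64(39))
gap at 20 (np.int64(-34), np.int64(31))
gap at 40 (np.int64(-25), np.int64(23))
gap at 47 None
gap at 50 None
[(np.float32(444.50293), 111, -2, -3), (np.float32(447.1631), 111, -3, -3), (np.float32(451.29883), 110, -3, -3), (np.float32(451.87695), 110, -2, -3), (np.float32(455.1748), 112, -3, -3), (np.float32(458.66992), 112, -2, -3)]
```

```bash
python3 - <<'E'
from h import *
a=[]
for n in("top","side"):
    im=cv2.cvtColor(cv2.imread("pics/%s0.png"%n),cv2.COLOR_BGR2RGB)
    o=ortho(n,im,.42,.54,.25,.37,.016,3300)
    o=cv2.convertScaleAbs(o,alpha=1.6)
    for t in(110,115,120):
        pass
    a.append(o)
save("amm",np.hstack(a))
E
```

```text
(no output)
```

View pics/amm.png

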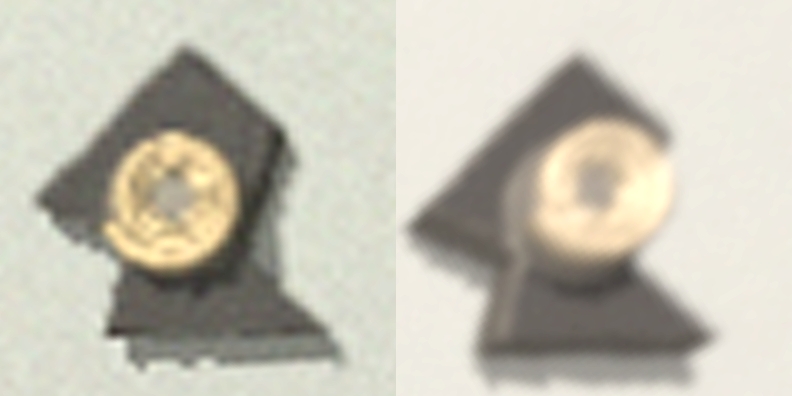

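```bash
cat >> h.py <<'E'
def pose():
    s=bot.read_state(); r=R.from_rotvec(s["eef_rot"]); X=r.as_matrix()[:,0]
    return s,r,np.degrees(np.arctan2(X[1],X[0]))
def plan(x,y,z,psi,N):
    """N equal rows to a tool-down pose; prints tool-axis rows"""
    s,r,p0=pose(); a=np.radians(psi); p=np.array(s["tcp_pos"])
    Rt=R.from_matrix([[np.cos(a),np.sin(a),0],[np.sin(a),-np.cos(a),0],[0,0,-1]])
    rv=(r.inv()*Rt).as_rotvec()
    for i in range(N):
        w=np.degrees(rv/N)/10; d=r.inv().apply((np.array([x,y,z])-p)/(N-i))/.05
        row=[float(v) for v in np.r_[w,d].round(2)+0.]; print(row)
        p=p+r.apply(np.array(row[3:])*.05); r=r*R.from_rotvec(np.radians(np.array(row[:3])*10))
    print("end",p.round(4),"from psi",p0.round(2))
E
python3 -c "
from h import *
plan(.478,.315,.11,108,20)"
```

```text
[0.0, 0.0, -0.45, 0.55, -0.75, 0.12]
[0.0, 0.0, -0.45, 0.61, -0.71, 0.12]
[0.0, 0.0, -0.45, 0.66, -0.66, 0.12]
[0.0, 0.0, -0.45, 0.71, -0.6, 0.12]
[0.0, 0.0, -0.45, 0.76, -0.54, 0.12]
[0.0, 0.0, -0.45, 0.8, -0.48, 0.12]
[0.0, 0.0, -0.45, 0.83, -0.42, 0.12]
[0.0, 0.0, -0.45, 0.86, -0.35, 0.12]
[0.0, 0.0, -0.45, 0.89, -0.28, 0.12]
[0.0, 0.0, -0.45, 0.91, -0.21, 0.12]
[0.0, 0.0, -0.45, 0.92, -0.14, 0.12]
[0.0, 0.0, -0.45, 0.93, -0.07, 0.12]
[0.0, 0.0, -0.45, 0.93, 0.01, 0.12]
[0.0, 0.0, -0.45, 0.93, 0.08, 0.12]
[0.0, 0.0, -0.45, 0.92, 0.15, 0.12]
[0.0, 0.0, -0.45, 0.91, 0.22, 0.13]
[0.0, 0.0, -0.45, 0.88, 0.29, 0.12]
[0.0, 0.0, -0.45, 0.86, 0.36, 0.13]
[0.0, 0.0, -0.45, 0.83, 0.43, 0.12]
[0.0, 0.0, -0.45, 0.79, 0.49, 0.13]
end [0.4779 0.3148 0.1098] from psi 18.1
```

Emit:
{"api": "move_arm", "payload": {"rows": [[0,0,-0.45,0.55,-0.75,0.12,1],[0,0,-0.45,0.61,-0.71,0.12,1],[0,0,-0.45,0.66,-0.66,0.12,1],[0,0,-0.45,0.71,-0.6,0.12,1],[0,0,-0.45,0.76,-0.54,0.12,1],[0,0,-0.45,0.8,-0.48,0.12,1],[0,0,-0.45,0.83,-0.42,0.12,1],[0,0,-0.45,0.86,-0.35,0.12,1],[0,0,-0.45,0.89,-0.28,0.12,1],[0,0,-0.45,0.91,-0.21,0.12,1],[0,0,-0.45,0.92,-0.14,0.12,1],[0,0,-0.45,0.93,-0.07,0.12,1]], "newtons": 60}}

```text
t: 2.2
tcp_pos: [0.3616, -0.0378, 0.1594]
eef_rot: [2.537, 1.851, 0.001]
ft_force: [1.3, -0.2, -0.7]
grip_width: 0.0854
finger_force: 0.0
```

Emit:
{"api": "move_arm", "payload": {"rows": [[0,0,-0.45,0.93,0.01,0.12,1],[0,0,-0.45,0.93,0.08,0.12,1],[0,0,-0.45,0.92,0.15,0.12,1],[0,0,-0.45,0.91,0.22,0.13,1],[0,0,-0.45,0.88,0.29,0.12,1],[0,0,-0.45,0.86,0.36,0.13,1],[0,0,-0.45,0.83,0.43,0.12,1],[0,0,-0.45,0.79,0.49,0.13,1],[0,0,0,0,0,0,1],[0,0,0,0,0,0,1]]}}

```text
t: 3.45
tcp_pos: [0.4777, 0.3145, 0.1097]
eef_rot: [1.845, 2.543, -0.001]
ft_force: [0.2, -0.7, -0.2]
grip_width: 0.0853
finger_force: 0.0
```

```bash
python3 -c "
from h import *
plan(.478,.315,.017,108,4)"
```

```text
[0.0, 0.0, 0.0, 0.0, 0.0, 0.46]
[0.0, 0.0, 0.0, 0.0, 0.0, 0.46]
[0.0, 0.0, 0.0, 0.0, 0.0, 0.47]
[0.0, 0.0, 0.0, 0.01, 0.01, 0.46]
end [0.478  0.3151 0.0172] from psi 108.08
```

Emit:
{"api": "move_arm", "payload": {"rows": [[0,0,0,0,0,0.46,1],[0,0,0,0,0,0.46,1],[0,0,0,0,0,0.47,1],[0,0,0,0,0,0.46,1],[0,0,0,0,0,0,1],[0,0,0,0,0,0,-1],[0,0,0,0,0,0,-1],[0,0,0,0,0,0,-1],[0,0,0,0,0,0,-1],[0,0,0,0,0,0,-1],[0,0,0,0,0,0,-1]]}}

```text
t: 4.82
tcp_pos: [0.4788, 0.3152, 0.0192]
eef_rot: [1.844, 2.542, 0.004]
ft_force: [-0.5, 0.1, 6.7]
grip_width: 0.0386
finger_force: 60.4
```

Emit:
{"api": "move_arm", "payload": {"rows": [[0,0,0,0,0,-0.4,-1],[0,0,0,0,0,-0.8,-1],[0,0,0,0,0,-0.8,-1],[0,0,0,0,0,0,-1],[0,0,0,0,0,0,-1]]}}

```text
t: 5.45
tcp_pos: [0.4775, 0.3146, 0.1166]
eef_rot: [-1.844, -2.543, 0.002]
ft_force: [-0.3, 0.6, -2.8]
grip_width: 0.0387
finger_force: 61.1
```

```bash
python3 - <<'E'
from h import *
s,r,p=pose(); print(s["tcp_pos"],p,s["ft_force"],s["grip_width"])
a=[]
zf=s["tcp_pos"][2]-.002
for n in("top","side"):
    im,D=bot.capture(n); save(n+"1",im)
    a.append(cv2.convertScaleAbs(ortho(n,im,.42,.54,.25,.37,zf,3300),alpha=1.6))
save("amm1",np.hstack(a))
E
```

```text
[0.47747131 0.3146334  0.11657724] 108.1007191865731 [-0.26024412  0.63259923 -2.75031931] 0.03868640299595204
```

View pics/amm1.png

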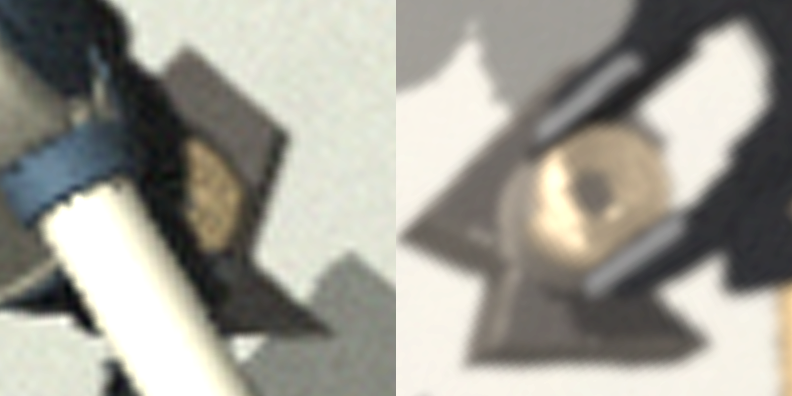

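```bash
python3 -c "
from h import *
plan(.592,.047,.09,-2,12)"
```

```text
[0.0, 0.0, 0.92, -0.48, 0.04, 0.04]
[0.0, 0.0, 0.92, -0.47, 0.12, 0.04]
[0.0, 0.0, 0.92, -0.44, 0.19, 0.04]
[0.0, 0.0, 0.92, -0.41, 0.26, 0.04]
[0.0, 0.0, 0.92, -0.36, 0.33, 0.04]
[0.0, 0.0, 0.92, -0.3, 0.38, 0.04]
[0.0, 0.0, 0.92, -0.24, 0.42, 0.04]
[0.0, 0.0, 0.92, -0.17, 0.46, 0.04]
[0.0, 0.0, 0.92, -0.09, 0.48, 0.05]
[0.0, 0.0, 0.92, -0.02, 0.48, 0.04]
[0.0, 0.0, 0.92, 0.06, 0.48, 0.05]
[0.0, 0.0, 0.92, 0.14, 0.47, 0.04]
end [0.592  0.0469 0.0902] from psi 108.1
```

Emit:
{"api": "move_arm", "payload": {"rows": [[0,0,0.92,-0.48,0.04,0.04,-1],[0,0,0.92,-0.47,0.12,0.04,-1],[0,0,0.92,-0.44,0.19,0.04,-1],[0,0,0.92,-0.41,0.26,0.04,-1],[0,0,0.92,-0.36,0.33,0.04,-1],[0,0,0.92,-0.3,0.38,0.04,-1],[0,0,0.92,-0.24,0.42,0.04,-1],[0,0,0.92,-0.17,0.46,0.04,-1],[0,0,0.92,-0.09,0.48,0.05,-1],[0,0,0.92,-0.02,0.48,0.04,-1],[0,0,0.92,0.06,0.48,0.05,-1],[0,0,0.92,0.14,0.47,0.04,-1]]}}

```text
t: 7.05
tcp_pos: [0.5923, 0.0468, 0.09]
eef_rot: [3.141, -0.071, -0.006]
ft_force: [-0.0, 0.1, -1.6]
grip_width: 0.0391
finger_force: 61.1
```

Emit:
{"api": "move_arm", "payload": {"rows": [[0,0,0,0,0,0.4,-1],[0,0,0,0,0,0.2,-1],[0,0,0,0,0,0,-1],[0,0,0,0,0,0,-1]]}}

```text
t: 7.55
tcp_pos: [0.5929, 0.0482, 0.0624]
eef_rot: [-3.141, 0.061, -0.0]
ft_force: [-0.5, -0.2, -1.6]
grip_width: 0.0388
finger_force: 61.1
```

```bash
python3 - <<'E'
from h import *
s,r,p=pose(); print(s["tcp_pos"],p,s["ft_force"],s["grip_width"])
a=[]
zf=s["tcp_pos"][2]-.003
for n,z in(("top",zf),("side",zf),("top",.028),("side",.028)):
    im,D=bot.capture(n); save(n+"2",im)
    a.append(cv2.convertScaleAbs(ortho(n,im,.50,.67,-.03,.13,z,1760),alpha=1.5))
a=[cv2.resize(x,(399,299) if 0 else (300,300)) for x in a]
save("amm2",np.vstack([np.hstack(a[:2]),np.hstack(a[2:])]))
E
```

```text
[0.5929389  0.04821064 0.06244811] -2.2139107406752077 [-0.4891309  -0.20920708 -1.64527451] 0.03880582868328619
```

View pics/amm2.png

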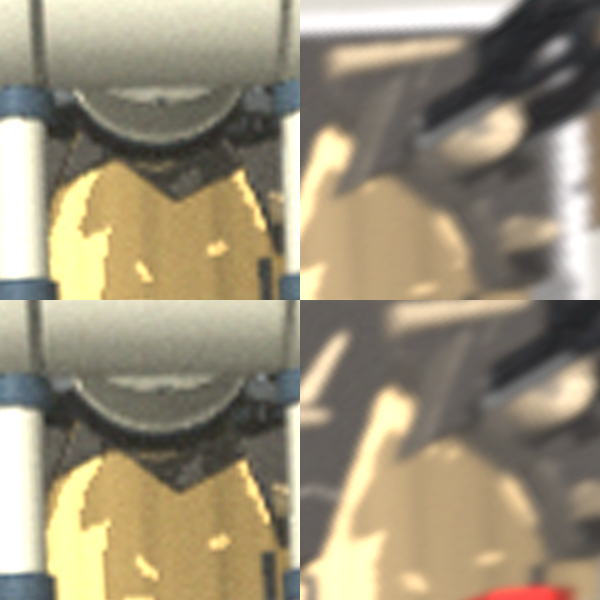

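Emit:
{"api": "move_arm", "payload": {"rows": [[0,0,0,0,0.02,0.2,-1],[0,0,0,0,0,0.2,-1],[0,0,0,0,0,0.12,-1],[0,0,0,0,0,0,-1],[0,0,0,0,0,0,-1]]}}

```text
t: 8.38
tcp_pos: [0.5932, 0.0465, 0.0365]
eef_rot: [-3.141, 0.063, -0.0]
ft_force: [-0.6, -0.0, -2.8]
grip_width: 0.0392
finger_force: 61.1
```

Emit:
{"api": "move_arm", "payload": {"rows": [[0,0,0,0,0,0.06,-1],[0,0,0,0,0,0.05,-1],[0,0,0,0,0,0,-1]]}}

```text
t: 8.75
tcp_pos: [0.5933, 0.0465, 0.0313]
eef_rot: [3.141, -0.063, 0.001]
ft_force: [0.4, -0.1, 0.5]
grip_width: 0.0387
finger_force: 61.3
```

Emit:
{"api": "move_arm", "payload": {"rows": [[0,0,0,0,0,0,0.4],[0,0,0,0,0,0,0.4],[0,0,0,0,0,0,0.4],[0,0,0,0,0,-0.5,0.4],[0,0,0,0,0,-1,0.4],[0,0,0,0,0,-1,0.4],[0,0,0,-1,1,0,0.4],[0,0,0,-1,1,0,0.4],[0,0,0,-0.5,1,0,0.4],[0,0,0,0,1,0,0.4],[0,0,0,0,0,0,0.4]]}}

```text
t: 10.12
tcp_pos: [0.4715, -0.14, 0.156]
eef_rot: [3.14, -0.071, 0.001]
ft_force: [-0.3, 1.0, -0.3]
grip_width: 0.0598
finger_force: 0.0
```

```bash
python3 - <<'E'
from h import *
s,r,p=pose(); print(s["tcp_pos"],p)
a=[]
for n in("top","side"):
    im,D=bot.capture(n); save(n+"3",im); np.save(n+"3.npy",D)
    a.append(cv2.convertScaleAbs(ortho(n,im,.46,.70,-.07,.17,.028,1650),alpha=1.5))
    P=cloud(n,D)
    q=P[(np.hypot(P[:,0]-.593,P[:,1]-.047)<.03)&(P[:,2]>.035)&(P[:,2]<.06)]; print(n,len(q),q.mean(0),(q.max(0)+q.min(0))/2,q.max(0)[2])
    c=P[(abs(P[:,0]-.565)<.02)&(abs(P[:,1]-.047)<.035)]
    h=P[(np.hypot(P[:,0]-.593,P[:,1]-.047)<.04)&(P[:,2]>.022)&(P[:,2]<.034)]
    A=np.c_[h[:,:2],np.ones(len(h))]; print("plane",np.linalg.lstsq(A,h[:,2],rcond=None)[0],h[:,2].mean(),len(h))
save("v3",np.hstack(a))
E
```

```text
[ 0.47145289 -0.13995295  0.15596572] -2.5862403043081215
top 168 [0.59196983 0.04640703 0.03946869] [0.59190268 0.04625717 0.04049825] 0.04583646184522228
plane [ 0.001371   -0.00060387  0.0269089 ] 0.027698373455119663 356
side 117 [0.59334852 0.04751574 0.03857037] [0.59359343 0.04694089 0.03880159] 0.04254283656713875
plane [-0.00564464 -0.00082468  0.03026107] 0.026875682461325313 227
```

View pics/v3.png

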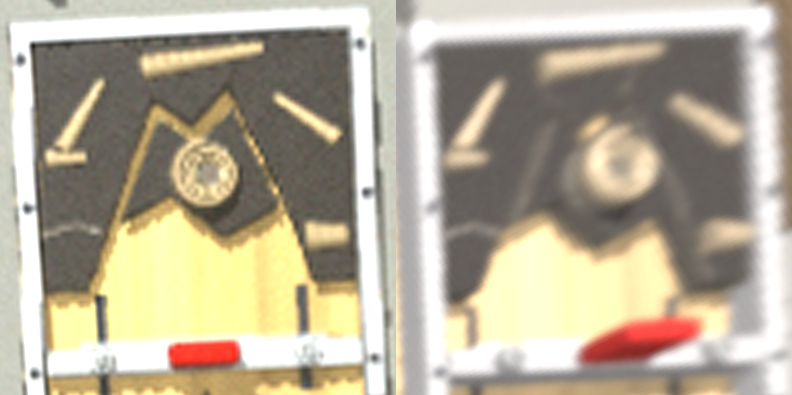

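```bash
python3 -c "
from h import *
plan(.489,-.2255,.08,46.7,7)"
```

```text
[0.0, 0.0, -0.7, 0.06, 0.25, 0.22]
[0.0, 0.0, -0.7, 0.03, 0.26, 0.22]
[0.0, 0.0, -0.7, 0.0, 0.26, 0.21]
[0.0, 0.0, -0.7, -0.04, 0.25, 0.22]
[0.0, 0.0, -0.7, -0.07, 0.25, 0.21]
[0.0, 0.0, -0.7, -0.09, 0.24, 0.22]
[0.0, 0.0, -0.7, -0.12, 0.22, 0.21]
end [ 0.4892 -0.2254  0.0802] from psi -2.38
```

Emit:
{"api": "move_arm", "payload": {"rows": [[0,0,-0.7,0.06,0.25,0.22,0.4],[0,0,-0.7,0.03,0.26,0.22,0.4],[0,0,-0.7,0,0.26,0.21,0.4],[0,0,-0.7,-0.04,0.25,0.22,0.4],[0,0,-0.7,-0.07,0.25,0.21,0.4],[0,0,-0.7,-0.09,0.24,0.22,0.4],[0,0,-0.7,-0.12,0.22,0.21,0.4],[0,0,0,0,0,0,0.4],[0,0,0,0,0,0,0.4]]}}

```text
t: 11.35
tcp_pos: [0.4898, -0.2243, 0.0806]
eef_rot: [-2.885, -1.244, -0.001]
ft_force: [-0.1, -0.0, -0.2]
grip_width: 0.06
finger_force: 0.0
```

```bash
python3 -c "
from h import *
plan(.489,-.2255,.018,46.7,4)"
```

```text
[0.0, 0.0, 0.0, -0.01, 0.0, 0.31]
[0.0, 0.0, 0.0, -0.01, 0.0, 0.31]
[0.0, 0.0, 0.0, 0.0, 0.0, 0.32]
[0.0, 0.0, 0.0, -0.01, 0.01, 0.31]
end [ 0.4891 -0.2257  0.0181] from psi 46.64
```

Emit:
{"api": "move_arm", "payload": {"rows": [[0,0,0,-0.01,0,0.31,0.4],[0,0,0,-0.01,0,0.31,0.4],[0,0,0,0,0,0.31,0.4],[0,0,0,-0.01,0.01,0.29,0.4],[0,0,0,0,0,0,0.4],[0,0,0,0,0,0,-1],[0,0,0,0,0,0,-1],[0,0,0,0,0,0,-1],[0,0,0,0,0,0,-1],[0,0,0,0,0,0,-1],[0,0,0,0,0,0,-1]]}}

```text
t: 12.72
tcp_pos: [0.4892, -0.2272, 0.0205]
eef_rot: [2.883, 1.244, 0.002]
ft_force: [-0.5, 0.6, 6.2]
grip_width: 0.0213
finger_force: 59.7
```

Emit:
{"api": "move_arm", "payload": {"rows": [[0,0,0,0,0,-0.4,-1],[0,0,0,0,0,-0.8,-1],[0,0,0,0,0,-0.8,-1],[0,0,0,0,0,0,-1],[0,0,0,0,0,0,-1]]}}

```text
t: 13.35
tcp_pos: [0.4881, -0.2266, 0.118]
eef_rot: [-2.883, -1.244, 0.002]
ft_force: [-0.6, 0.4, -3.4]
grip_width: 0.0214
finger_force: 59.3
```

```bash
python3 - <<'E'
from h import *
s,r,p=pose(); print(s["tcp_pos"],p,s["ft_force"],s["moment"],s["grip_width"])
zf=s["tcp_pos"][2]-.004
a=[]
for n in("top","side"):
    im,D=bot.capture(n); save(n+"4",im)
    a.append(cv2.convertScaleAbs(ortho(n,im,.40,.56,-.31,-.15,zf,2480),alpha=1.6))
    P=cloud(n,D); q=P[(np.hypot(P[:,0]-.489,P[:,1]+.226)<.08)&(P[:,2]>zf-.02)&(P[:,2]<zf+.004)]
    if len(q)>20: print(n,len(q),np.linalg.lstsq(np.c_[q[:,:2],np.ones(len(q))],q[:,2],rcond=None)[0],q[:,2].mean())
save("cone1",np.hstack(a))
E
```

```text
[ 0.48805132 -0.22656956  0.11802691] 46.69438434536059 [-0.60748322  0.37302429 -3.41878853] [-0.04168487 -0.0005987  -0.00231923] 0.021393011945275726
top 368 [ 0.03696225 -0.02737082  0.08842894] 0.11267489206240115
side 439 [ 0.13765114 -0.14415299  0.01102454] 0.10757157363549698
```

View pics/cone1.png

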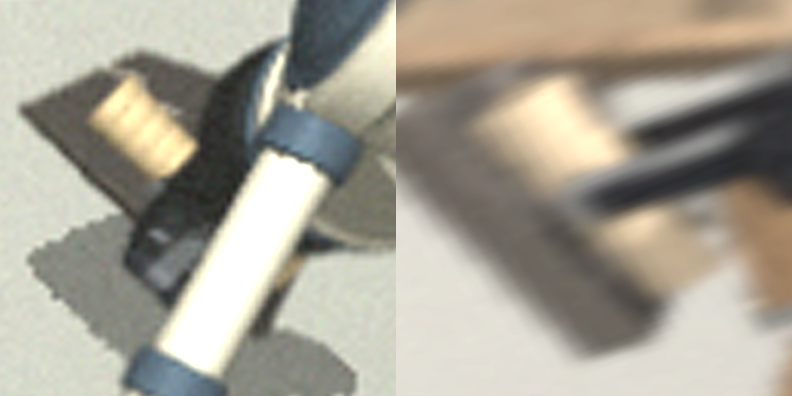

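```bash
python3 -c "
from h import *
plan(.5304,.0475,.115,92.7,10)"
```

```text
[0.0, 0.0, -0.46, 0.46, -0.31, 0.0]
[0.0, 0.0, -0.46, 0.48, -0.28, 0.0]
[0.0, 0.0, -0.46, 0.5, -0.24, 0.01]
[0.0, 0.0, -0.46, 0.52, -0.19, 0.0]
[0.0, 0.0, -0.46, 0.53, -0.15, 0.01]
[0.0, 0.0, -0.46, 0.54, -0.11, 0.0]
[0.0, 0.0, -0.46, 0.55, -0.07, 0.01]
[0.0, 0.0, -0.46, 0.56, -0.02, 0.0]
[0.0, 0.0, -0.46, 0.55, 0.02, 0.01]
[0.0, 0.0, -0.46, 0.55, 0.07, 0.0]
end [0.5304 0.0474 0.1152] from psi 46.69
```

Emit:
{"api": "move_arm", "payload": {"rows": [[0,0,-0.46,0.46,-0.31,0,-1],[0,0,-0.46,0.48,-0.28,0,-1],[0,0,-0.46,0.5,-0.24,0,-1],[0,0,-0.46,0.52,-0.19,0,-1],[0,0,-0.46,0.53,-0.15,0,-1],[0,0,-0.46,0.54,-0.11,0,-1],[0,0,-0.46,0.55,-0.07,0,-1],[0,0,-0.46,0.56,-0.02,0,-1],[0,0,-0.46,0.55,0.02,0,-1],[0,0,-0.46,0.55,0.07,0,-1],[0,0,0,0,0,0,-1],[0,0,0,0,0,0,-1]]}}

```text
t: 14.95
tcp_pos: [0.5307, 0.0464, 0.1179]
eef_rot: [-2.168, -2.271, 0.003]
ft_force: [0.1, -0.4, -3.8]
grip_width: 0.0213
finger_force: 59.3
```

Emit:
{"api": "move_arm", "payload": {"rows": [[0,0,0,0,0,0.4,-1],[0,0,0,0,0,0.4,-1],[0,0,0,0,0,0.3,-1],[0,0,0,0,0,0,-1],[0,0,0,0,0,0,-1]]}}

```text
t: 15.58
tcp_pos: [0.5317, 0.0468, 0.0647]
eef_rot: [2.168, 2.273, 0.001]
ft_force: [-0.2, -0.1, -3.5]
grip_width: 0.021
finger_force: 59.3
```

```bash
python3 - <<'E'
from h import *
s,r,p=pose(); print(s["tcp_pos"],p,s["ft_force"])
plan(.5304,.0475,.0325,92.7,3)
zf=s["tcp_pos"][2]-.004
a=[]
for n in("top","side"):
    im,D=bot.capture(n); save(n+"5",im)
    a.append(cv2.convertScaleAbs(ortho(n,im,.46,.64,-.04,.14,zf,2200),alpha=1.6))
save("cone2",np.hstack(a))
E
```

```text
[0.53167954 0.04675429 0.06467656] 92.68842708334111 [-0.21959431 -0.09041505 -3.46816874]
[0.0, 0.0, 0.0, 0.01, -0.01, 0.21]
[0.0, 0.0, 0.0, 0.0, -0.01, 0.22]
[0.0, 0.0, 0.0, 0.01, -0.01, 0.21]
end [0.5302 0.0477 0.0327] from psi 92.69
```

View pics/cone2.png

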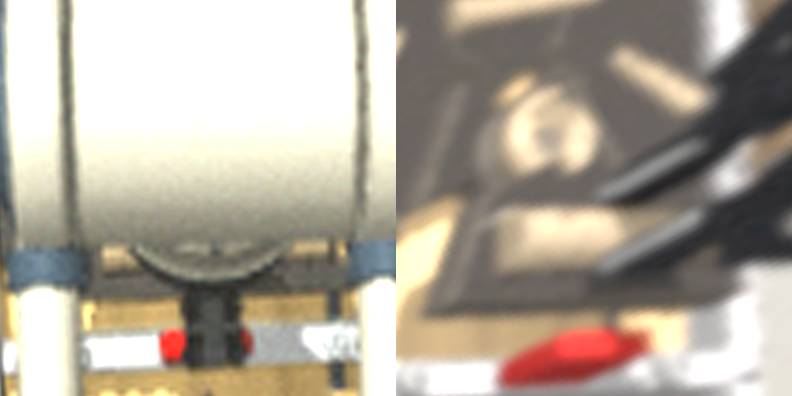

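Emit:
{"api": "move_arm", "payload": {"rows": [[0,0,0,0.01,-0.01,0.2,-1],[0,0,0,0.01,-0.01,0.2,-1],[0,0,0,0,0,0.1,-1],[0,0,0,0,0,0,-1],[0,0,0,0,0,0,-1]]}}

```text
t: 16.3
tcp_pos: [0.5305, 0.0478, 0.0395]
eef_rot: [2.168, 2.273, 0.0]
ft_force: [0.9, 0.2, -3.1]
grip_width: 0.0217
finger_force: 59.4
```

Emit:
{"api": "move_arm", "payload": {"rows": [[0,0,0,0,0,0.07,-1],[0,0,0,0,0,0.06,-1],[0,0,0,0,0,0,-1],[0,0,0,0,0,0,-1]]}}

```text
t: 16.8
tcp_pos: [0.5303, 0.0477, 0.0327]
eef_rot: [-2.169, -2.273, 0.0]
ft_force: [0.5, -0.3, -3.3]
grip_width: 0.0213
finger_force: 59.4
```

Emit:
{"api": "move_arm", "payload": {"rows": [[0,0,0,0,0,0.03,-1],[0,0,0,0,0,0,-1],[0,0,0,0,0,0,-1]]}}

```text
t: 17.18
tcp_pos: [0.5309, 0.0478, 0.0325]
eef_rot: [2.168, 2.272, 0.002]
ft_force: [-2.8, -0.7, 6.7]
grip_width: 0.0217
finger_force: 60.4
```

Emit:
{"api": "move_arm", "payload": {"rows": [[0,0,0,0,0,0,-0.1],[0,0,0,0,0,0,-0.1],[0,0,0,0,0,0,-0.1],[0,0,0,0,0,-0.5,-0.1],[0,0,0,0,0,-1,-0.1],[0,0,0,0,0,-0.8,-0.1],[0,0,0,0,-0.9,0,-1],[0,0,0,-1,-1,0,-1],[0,0,0,-1,0,0,-1],[0,0,0,-1,0,0,-1],[0,0,0,0,0,0,-1]]}}

```text
t: 18.55
tcp_pos: [0.4476, -0.1031, 0.1461]
eef_rot: [2.174, 2.268, -0.001]
ft_force: [-0.1, 0.5, -0.2]
grip_width: -0.0004
finger_force: 0.0
```

```bash
python3 - <<'E'
from h import *
s,r,p=pose(); print(s["tcp_pos"],p)
a=[]
for n in("top","side"):
    im,D=bot.capture(n); save(n+"6",im)
    a.append(cv2.convertScaleAbs(ortho(n,im,.46,.70,-.07,.17,.028,1650),alpha=1.5))
    P=cloud(n,D)
    for x0,y0 in((.593,.047),(.53,.049)):
        h=P[(abs(P[:,0]-x0)<.022)&(abs(P[:,1]-y0)<.04)&(P[:,2]>.021)&(P[:,2]<.034)]
        print(n,"plane",np.linalg.lstsq(np.c_[h[:,:2],np.ones(len(h))],h[:,2],rcond=None)[0].round(3),h[:,2].mean(),len(h))
    h=P[(abs(P[:,0]-.483)<.02)&(abs(P[:,1]-.05)<.03)&(P[:,2]>.06)&(P[:,2]<.07)]; print("handle",h.mean(0),np.ptp(h,0))
save("v6",np.hstack(a))
E
```

```text
[ 0.44764629 -0.10314963  0.14610992] 92.41470155850901
top plane [-0.006 -0.006  0.032] 0.02786454263918452 259
top plane [-0.002 -0.006  0.03 ] 0.02839144249727206 267
handle [0.48286189 0.04564302 0.06323385] [0.01452266 0.04084418 0.0077739 ]
side plane [-0.008 -0.008  0.033] 0.027228480137739187 185
side plane [0.008 0.005 0.023] 0.0279546993233891 176
handle [0.48335426 0.04808918 0.06255876] [0.01311365 0.04054098 0.00433286]
```

View pics/v6.png

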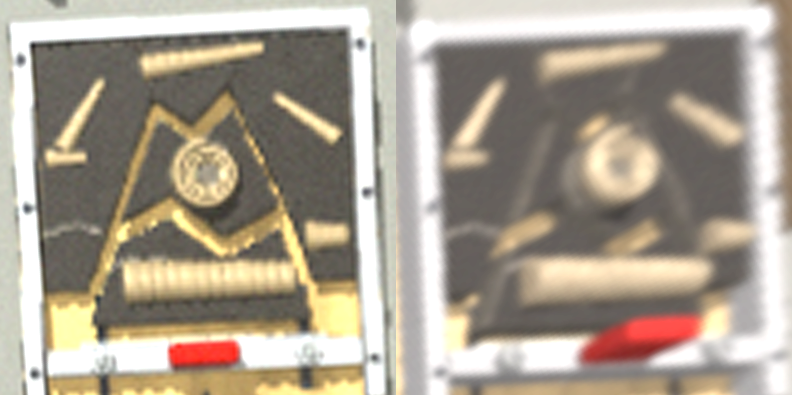

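```bash
python3 -c "
from h import *
plan(.435,.046,.10,92.4,4)"
```

```text
[0.0, 0.0, 0.01, 0.73, -0.03, 0.23]
[0.0, 0.0, 0.01, 0.74, -0.03, 0.23]
[0.0, 0.0, 0.01, 0.73, -0.04, 0.23]
[0.0, 0.0, 0.01, 0.74, -0.03, 0.23]
end [0.4351 0.0461 0.1002] from psi 92.62
```

Emit:
{"api": "move_arm", "payload": {"rows": [[0,0,0,0.73,-0.03,0.23,-1],[0,0,0,0.74,-0.03,0.23,-1],[0,0,0,0.73,-0.04,0.23,-1],[0,0,0,0.74,-0.03,0.23,-1],[0,0,0,0,0,0.5,-1],[0,0,0,0,0,0.6,-1],[0,0,0,0,0,0,-1],[0,0,0,0,0,0,-1]]}}

```text
t: 19.65
tcp_pos: [0.435, 0.0468, 0.0464]
eef_rot: [2.167, 2.274, 0.001]
ft_force: [-0.6, 0.2, 0.1]
grip_width: -0.0003
finger_force: 0.0
```

Emit:
{"api": "move_arm", "payload": {"rows": [[0,0,0,0,0.2,0,-1],[0,0,0,0,0.2,0,-1],[0,0,0,0,0.15,0,-1],[0,0,0,0,0.1,0,-1],[0,0,0,0,0.1,0,-1],[0,0,0,0,0.1,0,-1]]}}

```text
t: 20.4
tcp_pos: [0.4769, 0.0479, 0.0451]
eef_rot: [-2.168, -2.272, 0.002]
ft_force: [-5.1, -0.7, 1.7]
grip_width: -0.0001
finger_force: 2.3
```

Pushing with 5 N; carry on slowly to the stop.

Emit:
{"api": "move_arm", "payload": {"rows": [[0,0,0,0,0.08,0,-1],[0,0,0,0,0.08,0,-1],[0,0,0,0,0.08,0,-1],[0,0,0,0,0.06,0,-1],[0,0,0,0,0.06,0,-1]]}}

```text
t: 21.02
tcp_pos: [0.4951, 0.0488, 0.0451]
eef_rot: [-2.168, -2.273, 0.001]
ft_force: [-4.2, -0.5, 1.3]
grip_width: -0.0004
finger_force: 2.4
```

Emit:
{"api": "move_arm", "payload": {"rows": [[0,0,0,0,0.04,0,-1],[0,0,0,0,0.04,0,-1],[0,0,0,0,0.04,0,-1]]}}

```text
t: 21.4
tcp_pos: [0.4979, 0.049, 0.045]
eef_rot: [-2.165, -2.269, 0.01]
ft_force: [-24.6, -3.0, 12.1]
grip_width: 0.0001
finger_force: 12.4
```

Emit:
{"api": "move_arm", "payload": {"rows": [[0,0,0,0,0.04,0,-1],[0,0,0,0,0,0,-1],[0,0,0,0,-0.4,0,-1],[0,0,0,0,-0.8,0,-1],[0,0,0,-0.5,0,-1,-1],[0,0,0,-1,0,-1,-1],[0,0,0,-1,0,0,-1],[0,0,0,-1,0,0,-1],[0,0,0,0,0,0,-1]]}}

```text
t: 22.52
tcp_pos: [0.4519, -0.1255, 0.1399]
eef_rot: [2.172, 2.266, 0.002]
ft_force: [-0.5, 0.5, -0.6]
grip_width: 0.0001
finger_force: 0.0
```

```bash
python3 - <<'E'
from h import *
s,r,p=pose(); print(s["tcp_pos"],s["ft_force"])
a=[]
for n in("top","side"):
    im,D=bot.capture(n); save(n+"7",im)
    a.append(cv2.convertScaleAbs(ortho(n,im,.46,.70,-.07,.17,.028,1650),alpha=1.5))
    P=cloud(n,D)
    for x0,y0 in((.605,.048),(.553,.05)):
        h=P[(abs(P[:,0]-x0)<.022)&(abs(P[:,1]-y0)<.04)&(P[:,2]>.021)&(P[:,2]<.034)]
        print(n,"plane",np.linalg.lstsq(np.c_[h[:,:2],np.ones(len(h))],h[:,2],rcond=None)[0].round(3),h[:,2].mean(),len(h))
    q=P[(np.hypot(P[:,0]-.605,P[:,1]-.047)<.026)&(P[:,2]>.035)]; print("amm",(q.max(0)+q.min(0))/2)
    h=P[(abs(P[:,0]-.518)<.02)&(abs(P[:,1]-.05)<.03)&(P[:,2]>.06)&(P[:,2]<.07)]; print("handle",h.mean(0))
save("v7",np.hstack(a))
E
```

```text
[ 0.45191643 -0.12545769  0.1399432 ] [-0.49426973  0.45491298 -0.63394452]
top plane [0.001 0.001 0.027] 0.027807550788056603 306
top plane [-0.     0.015  0.028] 0.028268152304527738 271
amm [0.60332802 0.04939279 0.04077461]
handle [0.51689648 0.04728185 0.06364607]
side plane [-0.002 -0.006  0.029] 0.02736567059228231 187
side plane [-0.02  -0.019  0.041] 0.02835065745818155 152
amm [0.60536033 0.04941555 0.03917906]
handle [0.51773348 0.04899649 0.06266063]
```

View pics/v7.png

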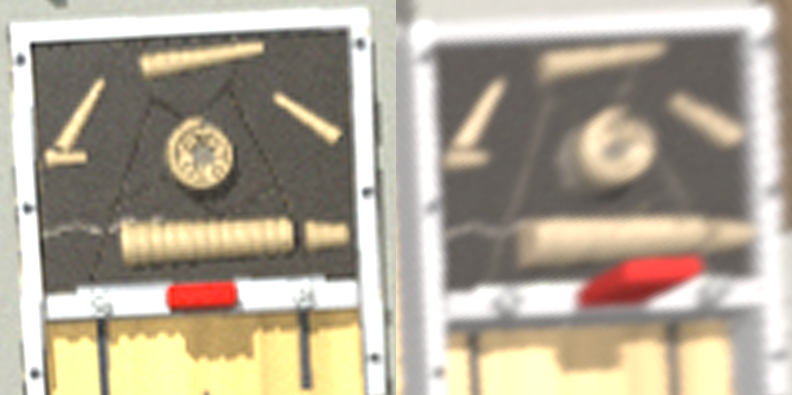

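```bash
python3 -c "
from h import *
print(bot.hand_in())"
```

```text
the job is handed in; nothing more can be done
None
```

The job is handed in: both pieces are in the gap and flush with the slab, the joints look closed in the last picture, the jaw is against its hard stop, and I never went near the acid bottle. The hand-in gave no verdict back.

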